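Sweep the loose red tube caps into the collection tray

ROBOT

A 6-joint arm with a two-finger parallel gripper is mounted at the origin on the work surface. World frame = base frame: x ahead of the robot, y to its left, z up, the work surface at z = 0. Lengths are in mm, angles in rad, forces in N, time in s.
With the tool pointing down it reaches from about 300 to 850 mm from the base axis. Payload 5.4 kg.
Tool frame: the origin (TCP) lies midway between the tips of the shut fingers; the grasp point (between the pads) lies grasp_offset behind it (grasp_offset is the distance from the TCP to the grasp point, in mm); z points along the fingers, y is the line along which they close (so a half turn about z gives the same grasp; the last joint's range is limited). The gripper opens to 85 mm and grips with 20 to 120 N. Pads are 22 mm wide; open, the fingers measure 114 mm over their backs; the gripper's body (76 mm by 85 mm) begins 54 mm behind the grasp point. The pads swing forward as they close: fully open they stand 13 mm farther back than shut.
Start: joints at [-1.317, 0.158, 1.597, -0, 1.386, -0.21], TCP at [257.201, -514.251, 231.299] pointing down, gripper open.
Joint ranges: [-2.91, 2.91], [-0.94, 2.29], [0.18, 2.7], [-1.29, 4.43], [0.17, 2.64], [-3, 3]. Speed limits (rad/s): [2.57, 2.57, 3.14, 3.14, 3.14, 3.14].

INTERFACE

Orientations are given as a rotation vector (axis times angle).
In Python, from bench import * gives the robot as it stands.
- The arm moves only by the tool carry_out, never from a script. Its argument "targets" is a list of rows, each an object of numbers: "grip": the finger opening in m, from 0 to 0.0854; "x", "y", "z": the shift along the world's x, y, z in m; "spin": the turn about the world's z in rad. A call has 1 to 10 rows; each row shifts and turns the commanded pose from where the row before left it; what a row does not reach is not made up. A row lasts 1/8 s, in which the tool goes at most 62.5 mm and 10.7 degrees, less where a joint would pass 70% of its speed; a pose out of reach is approached as far as the arm can. A call is refused whole if a number of a shift passes 0.0625 or a number of a turn 0.188, either way. A call with a gripper value outside its range is refused whole. The fingers move at their own pace and stop on an object; "grip_force" is the grip in N (left out, the last holds). Time passes only in rows, so rows that do not move let the fingers close. It gives the time, the measured TCP pose, the force, the opening and the grip force at its end, in the units of the state.
- read_state(): the state, without advancing time (a new reading comes with each control period).
- read_camera(name): name is "scene" or "top" or "wrist"; returns a dict with "img" (400x640x3 uint8, blue, green, red), "fx", "fy", "cx", "cy" (pixels), "k1" (the pictures are not rectified: a ray, as slopes to the right and down, at radius r is drawn at 1 + k1 r^2 times it, then the intrinsics apply), "T" (4x4, takes a point from camera to world coordinates). Camera axes: x right, y up, looking along -z (the intrinsics and any distortion apply to the point x, -y, -z); pixel columns grow to the right and rows downward; lengths in mm; the calibration is good to about 2 mm. A picture is of the moment at which its call begins. There is no depth.
- finish_job(): hands the job in; it is judged then, once.
Trained networks look in the newest picture that a camera, given by its name, has taken for a name from the list of things; names that differ only in an ending like _2 or _b are one class to them, and where a whole thing is asked for, a point or a joint stands for the part that bears it (a point fixed in the world has none). Each returns a list of dicts, best first, with "p" (0 to 1); they miss things now and then, are a little off and sometimes report something else, mostly with a low value. They report only what shows in the picture. A call takes as long as a camera call.
- search_frame(query, camera): "centre" ([x, y, z] in mm, in the coordinates of the camera as it stood for that picture, good to about 4 mm: the middle of the surface that is visible of it).
The state is a dict: "clock": time; "joint_positions": joint angles; "joint_velocities": joint speeds; "joint_efforts": joint torques, N m; "ee_pos": TCP position; "tcp_rot": TCP orientation; "force": force on the tool from outside, world axes, zero at the start; "torque": the same for the moment, N m; "gripper_width": opening from 0.0 (shut) to 1.0 (fully open); "grip_force": force on a finger pad.
Only numpy, scipy, OpenCV 4.12 (cv2) and the standard library are available. Lean on these libraries where they do the work, as an engineer would, in place of code of your own. Each camera call takes 0.05 s, during which the arm holds its last target. There are 200 camera calls.

TASK

Clear the microscope bench: with the fingertips, sweep the three loose red tube caps along the bench, over the yellow lip and wholly into the dark collection tray, where they stay lying flat. Slide them only: do not pick up, lift or tip a cap. Leave the blue cap, the jar and the tube rack standing where they are.

Things in the scene. Friction and masses are not known exactly. Their poses are not given: they have to be found in the camera images.
- cap_a: red screw cap of a large sample tube lying flat on the bench like a disc: diameter 34 mm, height 16 mm, solid, about 15 g, ribbed side; slides easily; origin at the centre of its underside; to be swept into the tray. It may start at any of the places among the blue cap and the jar
- cap_b: red screw cap of a large sample tube lying flat on the bench like a disc: diameter 34 mm, height 16 mm, solid, about 15 g, ribbed side; slides easily; origin at the centre of its underside; to be swept into the tray. It may start at any of the places among the blue cap and the jar
- cap_c: red screw cap of a large sample tube lying flat on the bench like a disc: diameter 34 mm, height 16 mm, solid, about 15 g, ribbed side; slides easily; origin at the centre of its underside; to be swept into the tray. It may start at any of the places among the blue cap and the jar
- cap_blue: blue screw cap of a large sample tube lying flat on the bench like a disc: diameter 34 mm, height 16 mm, solid, about 15 g, ribbed side; slides easily; origin at the centre of its underside; still needed, to be left alone
- jar: small amber glass jar with a white lid, upright, diameter 40 mm, height 42 mm, about 70 g, loose; to be left alone; origin at the centre of its underside
- rack: black microtube rack with small tubes in it, 50 mm (its x) by 150 mm (its y), 54 mm high over the tubes, about 600 g, loose, beyond the work; to be left alone; origin at the centre of its underside
- tray: dark steel tray fixed to the bench; origin at bench level under its floor's centre. Its -x looks out of the open mouth (roughly to the robot's right, -y, within 0.4 rad), its y runs along the mouth. Floor 3 mm above the bench, inside x = -55 to +55 mm, y = -80 to +80 mm. Side walls (x = -80 to +59 mm) and back wall: 4 mm thick, tops 25 mm above the bench
- tray_lip (a point): middle of the top of the yellow lip, where it meets the tray's floor (x = -55 mm in the tray's frame, 3 mm above the bench). The lip is a full-width ramp, 160 mm wide, rising 3 mm over 25 mm from the bench outside (x = -80 mm) to here

How it is judged (in metres and radians):
At the end, for the whole second after the job is handed in: All three red caps lie flat and still on the tray's floor, wholly or all but 4 mm behind the lip (cap centre beyond x = -42 mm in the tray's frame and within the walls), and the blue cap, the jar and the rack stand upright within 20 mm of where they were (x of cap_a in the frame of tray between -0.042 and 0.055 m and y of cap_a in the frame of tray between -0.08 and 0.08 m and height (world z) of each of cap_a, cap_b, cap_c below 0.012 m and angle between each of cap_a, cap_b, cap_c's own z axis and vertical below 0.3 rad and linear speed of each of cap_a, cap_b, cap_c below 0.02 m/s and x of cap_b in the frame of tray between -0.042 and 0.055 m and y of cap_b in the frame of tray between -0.08 and 0.08 m and x of cap_c in the frame of tray between -0.042 and 0.055 m and y of cap_c in the frame of tray between -0.08 and 0.08 m and distance of each of cap_blue, jar, rack from where it was at the start of the episode below 0.02 m and angle between each of cap_blue, jar, rack's own z axis and vertical below 0.2 rad); the robot touches nothing.
It fails at once if a cap is lifted off the bench (underside more than 15 mm up) (height (world z) of any of cap_a, cap_b, cap_c, cap_blue above 0.015 m).
It fails at once if a red cap is tipped up or turned over (tilt above 0.6 rad) (angle between any of cap_a, cap_b, cap_c's own z axis and vertical above 0.6 rad).
It fails at once if the blue cap, the jar or the rack is pushed more than 20 mm from its place or tipped over (distance of any of cap_blue, jar, rack from where it was at the start of the episode above 0.02 m or angle between any of cap_blue, jar, rack's own z axis and vertical above 0.4 rad).
It also fails if it takes over 72 s, if anything falls off the work surface, if the arm or the gripper's body presses on something with over 40 N, if the wrist force passes 120 N, or if a joint passes its speed limit or range.

## Working session

There is one attempt and no reset: what is moved stays moved. The work goes in short steps, Python scripts to look and compute and a tool call to move; the robot and the scene stay as the last step left them, time stands still between calls to the robot, and variables do not carry over. Pictures are saved under pics/ and viewed, at most 10 in all, crops included, and the job is handed in when it is done.

Besides the shell and the picture viewer there is one more tool, called after "Request:" in YAML: its name, and indented under it one key for each argument. carry_out: Moves the arm, as the interface text tells. Its arguments: {"type":"object","properties":{"targets":{"type":"array","items":{"type":"object","properties":{"grip":{"type":"number"},"x":{"type":"number"},"y":{"type":"number"},"z":{"type":"number"},"spin":{"type":"number"}}}},"grip_force":{"type":"number"}},"required":["targets"]}

```bash
mkdir -p pics
cat > h.py <<'E'
from bench import *
import numpy as np, cv2
def ray(c,u,v):
    K=np.array([[c["fx"],0,c["cx"]],[0,c["fy"],c["cy"]],[0,0,1.]])
    p=cv2.undistortPoints(np.array([[[u,v]]],float),K,np.array([c["k1"],0,0,0.]))[0,0]
    T=np.array(c["T"]);return T[:3,3],T[:3,:3]@np.array([p[0],-p[1],-1])
def at(c,u,v,z):
    o,d=ray(c,u,v);return o+d*(z-o[2])/d[2]
def px(c,P):
    T=np.array(c["T"]);q=T[:3,:3].T@(np.array(P,float)-T[:3,3]);a,b=q[0]/-q[2],-q[1]/-q[2]
    s=1+c["k1"]*(a*a+b*b);return c["fx"]*a*s+c["cx"],c["fy"]*b*s+c["cy"]
def find(cam,c,names):
    T=np.array(c["T"])
    for n in names:
        for r in search_frame(n,cam):
            P=T[:3,:3]@np.array(r["centre"])+T[:3,3];print(cam,n,round(r["p"],2),P.round(0),np.round(px(c,P)))
E
python3 - <<'E'
from h import *
for n in ["top","scene"]:
    c=read_camera(n);cv2.imwrite(f"pics/{n}0.png",c["img"]);find(n,c,["cap_a","cap_blue","jar","rack","tray","tray_lip"])
s=read_state();print(s["clock"],s["ee_pos"],s["tcp_rot"])
E
```

```text
top cap_a 0.81 [ 477. -203.   12.] [415. 270.]
top cap_a 0.6 [599. -25.  17.] [332. 212.]
top cap_a 0.5 [ 597. -240.   16.] [433. 214.]
top cap_blue 0.52 [ 469. -114.   20.] [373. 274.]
top cap_blue 0.45 [556. 242.   6.] [207. 231.]
top jar 0.79 [468.  -4.  40.] [321. 275.]
top jar 0.56 [599. -28.  13.] [333. 212.]
top rack 0.77 [779.  14.  44.] [314. 125.]
top rack 0.39 [601. -28.  16.] [333. 211.]
top tray 0.94 [554. 242.   4.] [208. 231.]
top tray_lip 0.8 [556. 240.   0.] [209. 231.]
top tray_lip 0.68 [599. -28.  16.] [333. 212.]
scene cap_a 0.79 [601. -34.  20.] [291. 218.]
scene cap_a 0.72 [ 607. -241.   20.] [216. 295.]
scene cap_a 0.68 [ 478. -207.   16.] [174. 249.]
scene cap_blue 0.67 [ 479. -117.   16.] [210. 219.]
scene jar 0.61 [467. -12.  30.] [242. 181.]
scene rack 0.93 [789. -13.  40.] [390. 245.]
scene tray 0.91 [558. 245.   8.] [349. 143.]
scene tray_lip 0.64 [558. 247.   6.] [350. 143.]
0.7 [ 257.19887117 -514.26079055  231.31704078] [3.05747764e+00 7.21944328e-01 1.02157287e-05]
```

View pics/top0.png

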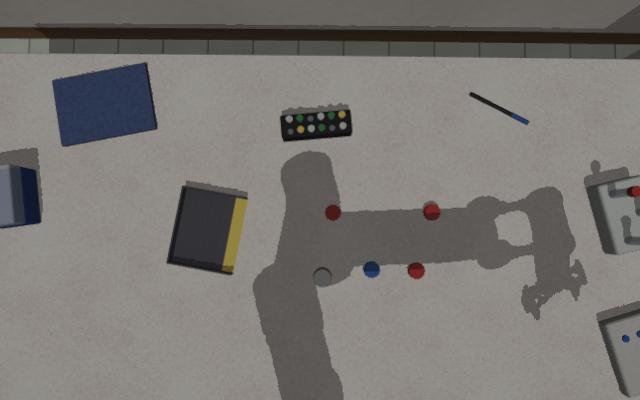

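View pics/scene0.png

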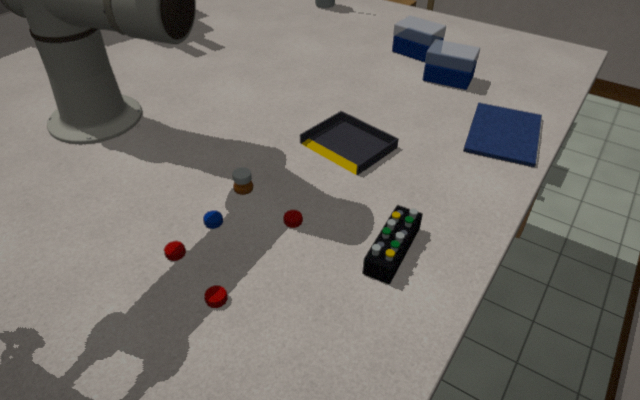

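Top view: red caps at px (333,212), (432,212) and (416,270), blue cap (372,269), jar (322,277), rack (316,125). The tray is at (207,230), with its yellow lip on the right from (247,194) to (232,273). The scene view agrees with this. Next I'll refine the positions by colour segmentation in both views.

```bash
cat >> h.py <<'E'
def blobs(img,kind):
    h=cv2.cvtColor(img,cv2.COLOR_BGR2HSV);H,S,V=h[...,0],h[...,1],h[...,2]
    m={"red":((H<8)|(H>172))&(S>150)&(V>60),"blue":(H>100)&(H<125)&(S>130)&(V>60),"yel":(H>20)&(H<32)&(S>150)&(V>80)}[kind]
    m=cv2.morphologyEx(m.astype(np.uint8),cv2.MORPH_CLOSE,np.ones((3,3)))
    n,l,st,ce=cv2.connectedComponentsWithStats(m)
    return [(ce[i],st[i,4],l==i) for i in range(1,n) if st[i,4]>60]
E
python3 - <<'E'
from h import *
for n in ["top","scene"]:
    c=read_camera(n)
    for k in ["red","blue"]:
        for ce,a,m in blobs(c["img"],k):
            if a<600: print(n,k,a,ce.round(1),at(c,*ce,12).round(1))
    for ce,a,m in blobs(c["img"],"yel"):
        if a<200: continue
        b=cv2.boxPoints(cv2.minAreaRect(np.argwhere(m)[:,::-1].astype(np.float32)))
        ct=max(cv2.findContours(m.astype(np.uint8),0,2)[0],key=cv2.contourArea);q=cv2.approxPolyDP(ct,4,True)[:,0]
        print(n,"lip",a,at(c,*ce,1.5).round(1)); print([at(c,*p,1.5)[:2].round(0) for p in b]);print([at(c,*p,1.5)[:2].round(0) for p in q.astype(float)])
# triangulate caps: nearest points of the two rays
c=read_camera("top");o1=[ray(c,*b[0]) for b in blobs(c["img"],"red") if b[1]<600]
c=read_camera("scene");o2=[ray(c,*b[0]) for b in blobs(c["img"],"red") if b[1]<600]
for a,d in o1:
    for e,f in o2:
        s=np.linalg.lstsq(np.c_[d,-f],e-a,rcond=None)[0];P,Q=a+d*s[0],e+f*s[1]
        if np.linalg.norm(P-Q)<10: print("tri",((P+Q)/2).round(1),np.linalg.norm(P-Q).round(1))
print(read_state()["joint_positions"]); import bench; print([x for x in dir(bench) if 'grasp' in x], getattr(bench,'grasp_offset',None))
E
```

```text
top red 69 [635.7 191. ] [ 650.7 -679.1   12. ]
top red 161 [332.4 212.2] [598.3 -26.9  12. ]
top red 180 [431.7 211.7] [ 601.7 -239.6   12. ]
top red 177 [416.1 270.3] [ 476.8 -205.8   12. ]
top blue 68 [519.5 118.1] [ 807.  -431.6   12. ]
top blue 167 [371.4 269.3] [ 477.9 -110.9   12. ]
scene red 173 [292.5 216.1] [595.3 -22.7  12. ]
scene red 213 [173.4 248.4] [ 473.2 -203.4   12. ]
scene red 300 [215.1 294.2] [ 599.6 -236.5   12. ]
scene blue 63 [447.4  68.1] [600.7 698.5  12. ]
scene blue 157 [212.  216.6] [ 473.5 -106.8   12. ]
scene lip 530 [546.1 188.4   1.5]
[array([468., 188.]), array([458., 220.]), array([616., 191.]), array([622., 161.])]
[array([467., 192.]), array([621., 166.]), array([606., 193.]), array([479., 214.])]
tri [598.4 -26.9  16.8] 0.1
tri [ 601.8 -238.7   15.2] 0.1
tri [ 476.8 -205.3   15.8] 1.0
[-1.31714435e+00  1.58375494e-01  1.59696113e+00  1.19171889e-06
  1.38616863e+00 -2.10052752e-01]
['grasp_offset'] 18.700000000000003
```

Request:
carry_out:
  targets:
    - {"x": 0.034,"y": 0.044,"z": -0.01,"spin": 0.111,"grip": 0.022}
    - {"x": 0.034,"y": 0.044,"z": -0.01,"spin": 0.111,"grip": 0.022}
    - {"x": 0.034,"y": 0.044,"z": -0.01,"spin": 0.111,"grip": 0.022}
    - {"x": 0.034,"y": 0.044,"z": -0.01,"spin": 0.111,"grip": 0.022}
    - {"x": 0.034,"y": 0.044,"z": -0.01,"spin": 0.111,"grip": 0.022}
    - {"x": 0.034,"y": 0.044,"z": -0.01,"spin": 0.111,"grip": 0.022}
    - {"x": 0.034,"y": 0.044,"z": -0.01,"spin": 0.111,"grip": 0.022}
    - {"x": 0.034,"y": 0.044,"z": -0.01,"spin": 0.111,"grip": 0.022}
    - {"x": 0.034,"y": 0.044,"z": -0.01,"spin": 0.111,"grip": 0.022}
    - {"x": 0.034,"y": 0.044,"z": -0.01,"spin": 0.111,"grip": 0.022}

```text
clock: 2.15
ee_pos: [598.3, -72.7, 131.2]
tcp_rot: [2.213, 2.229, 0.0]
force: [1.5, -0.7, 0.4]
gripper_width: 0.257
grip_force: 0.0
```

Request:
carry_out:
  targets:
    - {"x": 0,"y": 0,"z": -0.04}
    - {"x": 0,"y": -0.003,"z": -0.04}
    - {"x": 0,"y": 0,"z": -0.03}
    - {"x": 0,"y": 0,"z": -0.015}
    - {"x": 0,"y": 0,"z": 0}

```text
schema error: expected keys grip, x, y, z, spin
```

Run:
```python
from h import *
c=read_camera("scene");i=c["img"][130:300,180:380];cv2.imwrite("pics/s1.png",cv2.resize(i,None,fx=3,fy=3,interpolation=2))
c=read_camera("wrist");cv2.imwrite("pics/w1.png",c["img"])
```

```text
(no output)
```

View pics/w1.png

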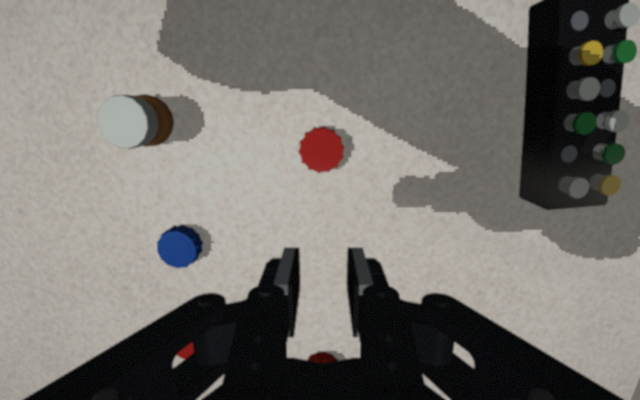

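View pics/s1.png

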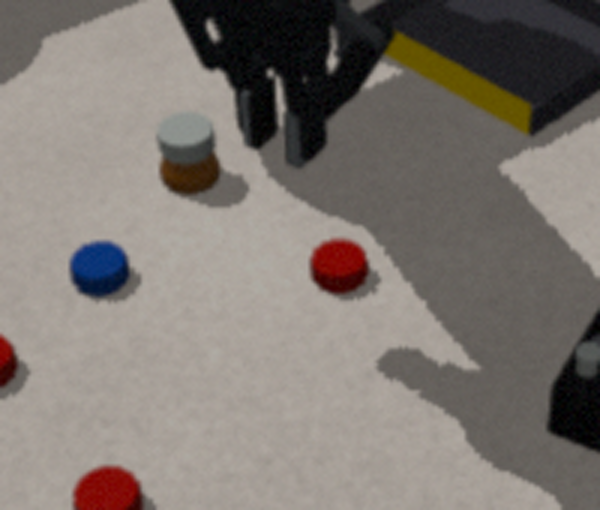

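Wrist view: cap A at px (321,149) lies straight ahead of the finger gap (column 323), with the jar (125,121) and blue cap (180,246) well to the left. The move was refused because every row needs all the keys, so I'll resend it.

Request:
carry_out:
  targets:
    - {"x": 0,"y": 0,"z": -0.04,"spin": 0,"grip": 0.022}
    - {"x": 0,"y": -0.003,"z": -0.04,"spin": 0,"grip": 0.022}
    - {"x": 0,"y": 0,"z": -0.03,"spin": 0,"grip": 0.022}
    - {"x": 0,"y": 0,"z": -0.015,"spin": 0,"grip": 0.022}
    - {"x": 0,"y": 0,"z": 0,"spin": 0,"grip": 0.022}

```text
clock: 2.88
ee_pos: [596.6, -77.4, 5.7]
tcp_rot: [-2.218, -2.223, 0.001]
force: [0.3, -0.4, 0.5]
gripper_width: 0.258
grip_force: 0.0
```

Request:
carry_out:
  targets:
    - {"x": 0.001,"y": 0.012,"z": 0,"spin": 0,"grip": 0.022}
    - {"x": 0,"y": 0.008,"z": 0,"spin": 0,"grip": 0.022}
    - {"x": 0,"y": 0.008,"z": 0,"spin": 0,"grip": 0.022}
    - {"x": 0,"y": 0.01,"z": 0,"spin": 0,"grip": 0.022}
    - {"x": -0.001,"y": 0.013,"z": 0,"spin": 0,"grip": 0.022}
    - {"x": -0.001,"y": 0.015,"z": 0,"spin": 0,"grip": 0.022}
    - {"x": -0.002,"y": 0.015,"z": 0,"spin": 0,"grip": 0.022}
    - {"x": -0.002,"y": 0.015,"z": 0,"spin": 0,"grip": 0.022}
    - {"x": -0.002,"y": 0.015,"z": 0,"spin": 0,"grip": 0.022}
    - {"x": -0.002,"y": 0.01,"z": 0,"spin": 0,"grip": 0.022}

```text
clock: 4.12
ee_pos: [588.0, 44.9, 6.3]
tcp_rot: [-2.217, -2.225, 0.0]
force: [0.3, 0.0, 0.6]
gripper_width: 0.258
grip_force: 0.4
```

```bash
cat >> h.py <<'E'
def caps():
    for n in ["top","scene"]:
        c=read_camera(n)
        for k in ["red","blue"]:
            for ce,a,m in blobs(c["img"],k):
                P=at(c,*ce,12)
                if a<500 and 400<P[0]<720 and -300<P[1]<400: print(n,k,a,P.round(0))
E
python3 -c "
from h import *
caps();c=read_camera('wrist');cv2.imwrite('pics/w2.png',c['img'])"
```

```text
top red 182 [ 602. -239.   12.]
top red 185 [ 477. -205.   12.]
top blue 182 [ 479. -111.   12.]
scene red 234 [ 474. -204.   12.]
scene red 317 [ 600. -238.   12.]
scene blue 184 [ 475. -108.   12.]
```

View pics/w2.png

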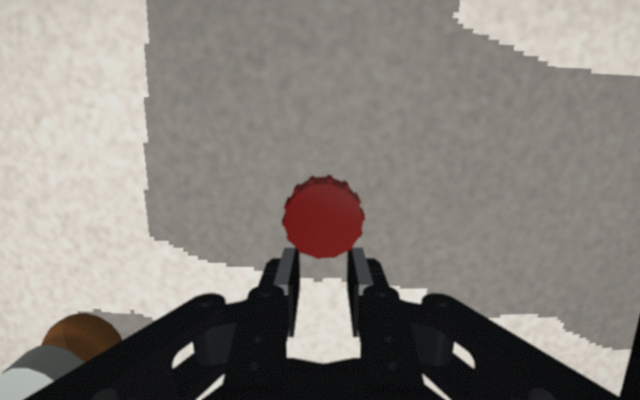

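Cap A sits centred in the finger cradle (323,215). Continuing over the lip.

Request:
carry_out:
  targets:
    - {"x": -0.002,"y": 0.014,"z": 0,"spin": 0,"grip": 0.022}
    - {"x": -0.002,"y": 0.016,"z": 0,"spin": 0,"grip": 0.022}
    - {"x": -0.002,"y": 0.016,"z": 0,"spin": 0,"grip": 0.022}
    - {"x": -0.002,"y": 0.016,"z": 0,"spin": 0,"grip": 0.022}
    - {"x": -0.002,"y": 0.014,"z": 0,"spin": 0,"grip": 0.022}
    - {"x": -0.001,"y": 0.012,"z": 0.001,"spin": 0,"grip": 0.022}
    - {"x": -0.001,"y": 0.01,"z": 0.001,"spin": 0,"grip": 0.022}
    - {"x": 0,"y": 0.008,"z": 0.001,"spin": 0,"grip": 0.022}
    - {"x": 0.001,"y": 0.008,"z": 0.001,"spin": 0,"grip": 0.022}
    - {"x": 0.001,"y": 0.008,"z": 0,"spin": 0,"grip": 0.022}

```text
clock: 5.52
ee_pos: [578.5, 166.1, 10.5]
tcp_rot: [2.218, 2.224, 0.0]
force: [0.4, -0.3, 0.7]
gripper_width: 0.258
grip_force: 0.0
```

Request:
carry_out:
  targets:
    - {"x": 0.001,"y": 0.01,"z": 0,"spin": 0,"grip": 0.022}
    - {"x": 0.001,"y": 0.01,"z": 0,"spin": 0,"grip": 0.022}
    - {"x": 0.002,"y": 0.01,"z": 0,"spin": 0,"grip": 0.022}
    - {"x": 0.002,"y": 0.01,"z": 0,"spin": 0,"grip": 0.022}
    - {"x": 0.002,"y": 0.01,"z": 0,"spin": 0,"grip": 0.022}
    - {"x": 0.002,"y": 0.01,"z": 0,"spin": 0,"grip": 0.022}
    - {"x": 0.001,"y": 0.008,"z": 0,"spin": 0,"grip": 0.022}
    - {"x": 0.001,"y": 0.006,"z": 0,"spin": 0,"grip": 0.022}
    - {"x": 0,"y": 0.003,"z": 0,"spin": 0,"grip": 0.022}

```text
clock: 6.65
ee_pos: [590.2, 243.1, 10.3]
tcp_rot: [2.218, 2.225, -0.0]
force: [0.7, 0.5, -0.9]
gripper_width: 0.26
grip_force: 0.1
```

```bash
python3 -c "
from h import *
caps();c=read_camera('wrist');cv2.imwrite('pics/w3.png',c['img'])"
```

```text
top red 183 [ 602. -239.   12.]
top red 184 [ 477. -206.   12.]
top blue 180 [ 479. -110.   12.]
scene red 228 [ 474. -203.   12.]
scene red 297 [ 600. -237.   12.]
scene blue 183 [ 475. -107.   12.]
```

View pics/w3.png

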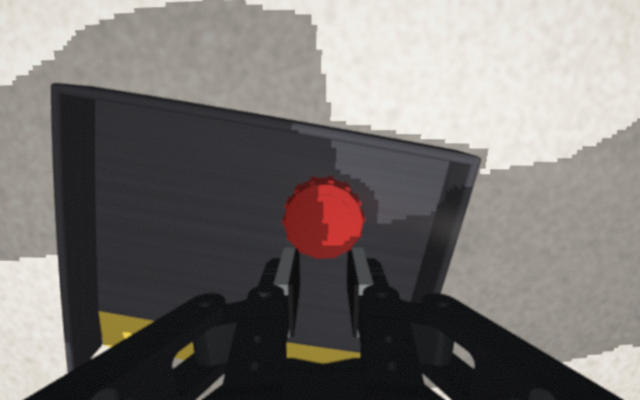

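Cap A is in the tray, well past the lip, at px (323,217). Backing off and going to B.

Request:
carry_out:
  targets:
    - {"x": -0.001,"y": -0.01,"z": 0,"spin": 0,"grip": 0.022}
    - {"x": -0.001,"y": -0.015,"z": 0.02,"spin": 0,"grip": 0.022}
    - {"x": 0,"y": -0.02,"z": 0.04,"spin": 0,"grip": 0.022}
    - {"x": 0,"y": -0.05,"z": 0.03,"spin": 0,"grip": 0.022}
    - {"x": 0.002,"y": -0.06,"z": 0,"spin": 0,"grip": 0.022}
    - {"x": 0.002,"y": -0.06,"z": 0,"spin": 0,"grip": 0.022}
    - {"x": 0.002,"y": -0.06,"z": 0,"spin": 0,"grip": 0.022}
    - {"x": 0.002,"y": -0.06,"z": 0,"spin": 0,"grip": 0.022}
    - {"x": 0.002,"y": -0.06,"z": 0,"spin": 0,"grip": 0.022}
    - {"x": 0.002,"y": -0.06,"z": 0,"spin": 0,"grip": 0.022}

```text
clock: 8.05
ee_pos: [599.4, -214.9, 100.4]
tcp_rot: [2.219, 2.224, -0.0]
force: [1.0, -0.5, -0.6]
gripper_width: 0.257
grip_force: 0.0
```

```bash
python3 -c "
from h import *
caps();print(read_state()['ee_pos'])"
```

```text
top red 203 [591. 266.  12.]
top blue 181 [ 479. -110.   12.]
scene red 178 [587. 270.  12.]
scene red 284 [ 477. -206.   12.]
scene red 370 [ 602. -239.   12.]
[ 599.45014214 -219.25164693  100.80457342]
```

Request:
carry_out:
  targets:
    - {"x": 0.002,"y": -0.055,"z": 0,"spin": 0,"grip": 0.022}
    - {"x": 0,"y": -0.016,"z": -0.01,"spin": 0,"grip": 0.022}
    - {"x": 0,"y": 0,"z": -0.04,"spin": 0,"grip": 0.022}
    - {"x": 0,"y": 0,"z": -0.03,"spin": 0,"grip": 0.022}
    - {"x": 0,"y": 0,"z": -0.014,"spin": 0,"grip": 0.022}
    - {"x": 0,"y": 0,"z": 0,"spin": 0,"grip": 0.022}

```text
clock: 8.9
ee_pos: [601.4, -282.3, 5.3]
tcp_rot: [-2.216, -2.224, 0.0]
force: [-0.0, 0.3, 0.9]
gripper_width: 0.262
grip_force: 0.0
```

Request:
carry_out:
  targets:
    - {"x": 0,"y": 0.009,"z": 0,"spin": 0,"grip": 0.022}
    - {"x": 0,"y": 0.008,"z": 0,"spin": 0,"grip": 0.022}
    - {"x": 0,"y": 0.008,"z": 0,"spin": 0,"grip": 0.022}
    - {"x": -0.001,"y": 0.01,"z": 0,"spin": 0,"grip": 0.022}
    - {"x": -0.002,"y": 0.013,"z": 0,"spin": 0,"grip": 0.022}
    - {"x": -0.003,"y": 0.015,"z": 0,"spin": 0,"grip": 0.022}
    - {"x": -0.003,"y": 0.016,"z": 0,"spin": 0,"grip": 0.022}
    - {"x": -0.003,"y": 0.016,"z": 0,"spin": 0,"grip": 0.022}
    - {"x": -0.003,"y": 0.016,"z": 0,"spin": 0,"grip": 0.022}
    - {"x": -0.003,"y": 0.016,"z": 0,"spin": 0,"grip": 0.022}

```text
clock: 10.15
ee_pos: [584.0, -155.1, 6.3]
tcp_rot: [-2.218, -2.225, -0.0]
force: [-0.1, -1.1, 0.3]
gripper_width: 0.254
grip_force: 0.4
```

Request:
carry_out:
  targets:
    - {"x": -0.003,"y": 0.016,"z": 0,"spin": 0,"grip": 0.022}
    - {"x": -0.003,"y": 0.016,"z": 0,"spin": 0,"grip": 0.022}
    - {"x": -0.003,"y": 0.016,"z": 0,"spin": 0,"grip": 0.022}
    - {"x": -0.003,"y": 0.016,"z": 0,"spin": 0,"grip": 0.022}
    - {"x": -0.003,"y": 0.016,"z": 0,"spin": 0,"grip": 0.022}
    - {"x": -0.003,"y": 0.016,"z": 0,"spin": 0,"grip": 0.022}
    - {"x": -0.003,"y": 0.016,"z": 0,"spin": 0,"grip": 0.022}
    - {"x": -0.003,"y": 0.016,"z": 0,"spin": 0,"grip": 0.022}
    - {"x": -0.003,"y": 0.016,"z": 0,"spin": 0,"grip": 0.022}
    - {"x": -0.003,"y": 0.01,"z": 0,"spin": 0,"grip": 0.022}

```text
clock: 11.4
ee_pos: [553.9, -1.1, 6.3]
tcp_rot: [-2.217, -2.225, 0.0]
force: [0.5, -0.5, 0.3]
gripper_width: 0.257
grip_force: 0.4
```

```bash
cat >> h.py <<'E'
def wcap():
    c=read_camera("wrist")
    for ce,a,m in blobs(c["img"],"red"): print("wrist",a,at(c,*ce,14).round(0))
    print(read_state()["ee_pos"].round(0))
E
python3 -c "
from h import *
wcap()"
```

```text
wrist 4667 [553.  22.  14.]
[553.  -0.   6.]
```

Request:
carry_out:
  targets:
    - {"x": -0.004,"y": 0.014,"z": 0,"spin": 0,"grip": 0.022}
    - {"x": -0.004,"y": 0.016,"z": 0,"spin": 0,"grip": 0.022}
    - {"x": -0.004,"y": 0.016,"z": 0,"spin": 0,"grip": 0.022}
    - {"x": -0.004,"y": 0.016,"z": 0,"spin": 0,"grip": 0.022}
    - {"x": -0.004,"y": 0.016,"z": 0,"spin": 0,"grip": 0.022}
    - {"x": -0.004,"y": 0.016,"z": 0,"spin": 0,"grip": 0.022}
    - {"x": -0.004,"y": 0.016,"z": 0,"spin": 0,"grip": 0.022}
    - {"x": -0.003,"y": 0.016,"z": 0.001,"spin": 0,"grip": 0.022}
    - {"x": -0.002,"y": 0.014,"z": 0.001,"spin": 0,"grip": 0.022}
    - {"x": -0.001,"y": 0.01,"z": 0.002,"spin": 0,"grip": 0.022}

```text
clock: 12.7
ee_pos: [520.0, 148.7, 10.4]
tcp_rot: [2.218, 2.225, -0.0]
force: [0.4, -0.3, 0.5]
gripper_width: 0.259
grip_force: 0.1
```

Request:
carry_out:
  targets:
    - {"x": 0,"y": 0.008,"z": 0,"spin": 0,"grip": 0.022}
    - {"x": 0,"y": 0.008,"z": 0,"spin": 0,"grip": 0.022}
    - {"x": 0,"y": 0.008,"z": 0,"spin": 0,"grip": 0.022}
    - {"x": 0.001,"y": 0.01,"z": 0,"spin": 0,"grip": 0.022}
    - {"x": 0.001,"y": 0.012,"z": 0,"spin": 0,"grip": 0.022}
    - {"x": 0.001,"y": 0.012,"z": 0,"spin": 0,"grip": 0.022}
    - {"x": 0.002,"y": 0.012,"z": 0,"spin": 0,"grip": 0.022}
    - {"x": 0.001,"y": 0.01,"z": 0,"spin": 0,"grip": 0.022}
    - {"x": 0.001,"y": 0.008,"z": 0,"spin": 0,"grip": 0.022}
    - {"x": 0,"y": 0.005,"z": 0,"spin": 0,"grip": 0.022}

```text
clock: 13.95
ee_pos: [527.3, 241.2, 10.3]
tcp_rot: [2.218, 2.225, 0.0]
force: [0.1, -0.6, 0.5]
gripper_width: 0.259
grip_force: 0.4
```

```bash
python3 -c "
from h import *
wcap()"
```

```text
wrist 5386 [589. 267.  14.]
wrist 5059 [526. 264.  14.]
[527. 242.  10.]
```

Request:
carry_out:
  targets:
    - {"x": 0.001,"y": 0.008,"z": 0,"spin": 0,"grip": 0.022}
    - {"x": 0.001,"y": 0.007,"z": 0,"spin": 0,"grip": 0.022}
    - {"x": 0,"y": 0.003,"z": 0,"spin": 0,"grip": 0.022}
    - {"x": 0,"y": 0,"z": 0,"spin": 0,"grip": 0.022}
    - {"x": -0.001,"y": -0.01,"z": 0,"spin": 0,"grip": 0.022}
    - {"x": -0.001,"y": -0.015,"z": 0.02,"spin": 0,"grip": 0.022}
    - {"x": 0,"y": -0.02,"z": 0.04,"spin": 0,"grip": 0.022}
    - {"x": 0,"y": -0.04,"z": 0.04,"spin": 0,"grip": 0.022}
    - {"x": -0.005,"y": -0.05,"z": 0.0,"spin": -0.1,"grip": 0.022}
    - {"x": -0.009,"y": -0.05,"z": 0,"spin": -0.15,"grip": 0.022}

```text
clock: 15.25
ee_pos: [513.3, 71.6, 111.1]
tcp_rot: [2.481, 1.924, 0.002]
force: [1.0, -0.6, 0.7]
gripper_width: 0.256
grip_force: 0.0
```

Request:
carry_out:
  targets:
    - {"x": -0.01,"y": -0.045,"z": 0,"spin": -0.165,"grip": 0.022}
    - {"x": -0.01,"y": -0.045,"z": 0,"spin": -0.165,"grip": 0.022}
    - {"x": -0.01,"y": -0.045,"z": 0,"spin": -0.165,"grip": 0.022}
    - {"x": -0.01,"y": -0.045,"z": 0,"spin": -0.165,"grip": 0.022}
    - {"x": -0.01,"y": -0.04,"z": 0,"spin": -0.165,"grip": 0.022}
    - {"x": -0.01,"y": -0.04,"z": 0,"spin": -0.165,"grip": 0.022}
    - {"x": -0.01,"y": -0.02,"z": 0,"spin": -0.165,"grip": 0.022}
    - {"x": -0.01,"y": 0,"z": 0,"spin": -0.165,"grip": 0.022}
    - {"x": 0,"y": 0,"z": 0,"spin": 0,"grip": 0.022}

```text
clock: 16.38
ee_pos: [432.2, -206.7, 110.1]
tcp_rot: [-3.141, -0.006, 0.001]
force: [1.2, -0.1, 0.3]
gripper_width: 0.255
grip_force: 0.0
```

```bash
python3 -c "
from h import *
caps();wcap()"
```

```text
top red 189 [592. 267.  12.]
top red 205 [530. 283.  12.]
top red 182 [ 477. -205.   12.]
top blue 182 [ 479. -111.   12.]
scene red 155 [524. 289.  12.]
scene red 134 [586. 276.  12.]
scene red 258 [ 476. -205.   12.]
scene blue 186 [ 475. -108.   12.]
wrist 1660 [ 476. -206.   14.]
[ 433. -206.  110.]
```

Request:
carry_out:
  targets:
    - {"x": -0.004,"y": 0.001,"z": -0.04,"spin": 0,"grip": 0.022}
    - {"x": 0,"y": 0,"z": -0.04,"spin": 0,"grip": 0.022}
    - {"x": 0,"y": 0,"z": -0.017,"spin": 0,"grip": 0.022}
    - {"x": 0,"y": 0,"z": -0.007,"spin": 0,"grip": 0.022}
    - {"x": 0.01,"y": 0,"z": 0,"spin": 0,"grip": 0.022}
    - {"x": 0.008,"y": 0,"z": 0,"spin": 0,"grip": 0.022}
    - {"x": 0.008,"y": 0,"z": 0,"spin": 0,"grip": 0.022}
    - {"x": 0.01,"y": 0,"z": 0,"spin": 0,"grip": 0.022}
    - {"x": 0.012,"y": 0,"z": 0,"spin": 0,"grip": 0.022}
    - {"x": 0.012,"y": 0,"z": 0,"spin": 0,"grip": 0.022}

```text
clock: 17.77
ee_pos: [490.1, -205.3, 6.4]
tcp_rot: [3.142, 0.006, 0.0]
force: [0.8, 0.1, 0.6]
gripper_width: 0.258
grip_force: 0.4
```

Request:
carry_out:
  targets:
    - {"x": 0.012,"y": 0,"z": 0,"spin": 0,"grip": 0.022}
    - {"x": 0.012,"y": 0,"z": 0,"spin": 0,"grip": 0.022}
    - {"x": 0.01,"y": 0,"z": 0,"spin": 0,"grip": 0.022}
    - {"x": 0.006,"y": 0,"z": 0,"spin": 0,"grip": 0.022}
    - {"x": 0.003,"y": 0,"z": 0,"spin": 0,"grip": 0.022}
    - {"x": 0,"y": 0,"z": 0,"spin": 0,"grip": 0.022}

```text
clock: 18.52
ee_pos: [532.2, -205.2, 6.2]
tcp_rot: [-3.141, -0.006, 0.0]
force: [-1.0, -0.0, -0.2]
gripper_width: 0.259
grip_force: 0.0
```

```bash
python3 -c "
from h import *
wcap()"
```

```text
wrist 4703 [ 556. -206.   14.]
[ 532. -205.    6.]
```

Request:
carry_out:
  targets:
    - {"x": -0.015,"y": 0,"z": 0,"spin": 0,"grip": 0.022}
    - {"x": -0.01,"y": 0,"z": 0.03,"spin": 0,"grip": 0.022}
    - {"x": 0,"y": -0.01,"z": 0.04,"spin": 0.1,"grip": 0.022}
    - {"x": 0.008,"y": -0.01,"z": 0,"spin": 0.184,"grip": 0.022}
    - {"x": 0.008,"y": -0.01,"z": 0,"spin": 0.184,"grip": 0.022}
    - {"x": 0.008,"y": -0.01,"z": 0,"spin": 0.184,"grip": 0.022}
    - {"x": 0.008,"y": -0.005,"z": 0,"spin": 0.184,"grip": 0.022}
    - {"x": 0.008,"y": 0,"z": 0,"spin": 0.184,"grip": 0.022}
    - {"x": 0.009,"y": 0,"z": 0,"spin": 0.184,"grip": 0.022}
    - {"x": 0,"y": 0,"z": 0,"spin": 0.184,"grip": 0.022}

```text
clock: 19.82
ee_pos: [556.4, -250.2, 76.2]
tcp_rot: [2.405, 2.021, 0.0]
force: [0.4, -0.5, -0.1]
gripper_width: 0.258
grip_force: 0.0
```

Request:
carry_out:
  targets:
    - {"x": 0,"y": 0,"z": 0,"spin": 0.184,"grip": 0.022}
    - {"x": 0,"y": 0,"z": 0,"spin": 0,"grip": 0.022}

```text
clock: 20.08
ee_pos: [555.9, -250.2, 76.1]
tcp_rot: [-2.218, -2.224, 0.0]
force: [-0.0, -0.3, -0.7]
gripper_width: 0.256
grip_force: 0.0
```

```bash
python3 -c "
from h import *
wcap()"
```

```text
wrist 2278 [ 556. -206.   14.]
[ 556. -250.   76.]
```

Request:
carry_out:
  targets:
    - {"x": 0,"y": -0.004,"z": -0.04,"spin": 0,"grip": 0.022}
    - {"x": 0,"y": 0,"z": -0.022,"spin": 0,"grip": 0.022}
    - {"x": 0,"y": 0,"z": -0.008,"spin": 0,"grip": 0.022}
    - {"x": 0,"y": 0.01,"z": 0,"spin": 0,"grip": 0.022}
    - {"x": 0,"y": 0.008,"z": 0,"spin": 0,"grip": 0.022}
    - {"x": 0,"y": 0.008,"z": 0,"spin": 0,"grip": 0.022}
    - {"x": 0,"y": 0.01,"z": 0,"spin": 0,"grip": 0.022}
    - {"x": 0,"y": 0.013,"z": 0,"spin": 0,"grip": 0.022}
    - {"x": 0,"y": 0.015,"z": 0,"spin": 0,"grip": 0.022}
    - {"x": 0,"y": 0.016,"z": 0,"spin": 0,"grip": 0.022}

```text
clock: 21.38
ee_pos: [556.2, -173.1, 6.4]
tcp_rot: [2.216, 2.227, 0.0]
force: [0.3, -0.8, 1.2]
gripper_width: 0.261
grip_force: 0.4
```

Request:
carry_out:
  targets:
    - {"x": 0,"y": 0.016,"z": 0,"spin": 0,"grip": 0.022}
    - {"x": 0,"y": 0.016,"z": 0,"spin": 0,"grip": 0.022}
    - {"x": 0,"y": 0.016,"z": 0,"spin": 0,"grip": 0.022}
    - {"x": 0,"y": 0.016,"z": 0,"spin": 0,"grip": 0.022}
    - {"x": 0,"y": 0.016,"z": 0,"spin": 0,"grip": 0.022}
    - {"x": 0,"y": 0.016,"z": 0,"spin": 0,"grip": 0.022}
    - {"x": 0,"y": 0.016,"z": 0,"spin": 0,"grip": 0.022}
    - {"x": 0,"y": 0.016,"z": 0,"spin": 0,"grip": 0.022}
    - {"x": 0,"y": 0.016,"z": 0,"spin": 0,"grip": 0.022}
    - {"x": 0,"y": 0.016,"z": 0,"spin": 0,"grip": 0.022}

```text
clock: 22.62
ee_pos: [556.2, -13.2, 6.3]
tcp_rot: [2.216, 2.227, 0.0]
force: [0.3, -1.2, 0.6]
gripper_width: 0.257
grip_force: 0.4
```

```bash
python3 -c "
from h import *
wcap()"
```

```text
wrist 4650 [555.  10.  14.]
[556. -11.   6.]
```

Request:
carry_out:
  targets:
    - {"x": 0,"y": 0.014,"z": 0,"spin": 0,"grip": 0.022}
    - {"x": 0,"y": 0.016,"z": 0,"spin": 0,"grip": 0.022}
    - {"x": 0,"y": 0.016,"z": 0,"spin": 0,"grip": 0.022}
    - {"x": 0,"y": 0.016,"z": 0,"spin": 0,"grip": 0.022}
    - {"x": 0,"y": 0.016,"z": 0,"spin": 0,"grip": 0.022}
    - {"x": 0,"y": 0.016,"z": 0,"spin": 0,"grip": 0.022}
    - {"x": 0,"y": 0.016,"z": 0,"spin": 0,"grip": 0.022}
    - {"x": 0,"y": 0.016,"z": 0.001,"spin": 0,"grip": 0.022}
    - {"x": 0,"y": 0.014,"z": 0.001,"spin": 0,"grip": 0.022}
    - {"x": 0,"y": 0.01,"z": 0.002,"spin": 0,"grip": 0.022}

```text
clock: 23.92
ee_pos: [556.1, 136.7, 10.4]
tcp_rot: [-2.215, -2.227, 0.0]
force: [-0.3, -0.3, 0.0]
gripper_width: 0.26
grip_force: 0.1
```

Request:
carry_out:
  targets:
    - {"x": 0,"y": 0.008,"z": 0,"spin": 0,"grip": 0.022}
    - {"x": 0,"y": 0.008,"z": 0,"spin": 0,"grip": 0.022}
    - {"x": 0,"y": 0.01,"z": 0,"spin": 0,"grip": 0.022}
    - {"x": 0,"y": 0.012,"z": 0,"spin": 0,"grip": 0.022}
    - {"x": 0,"y": 0.012,"z": 0,"spin": 0,"grip": 0.022}
    - {"x": 0,"y": 0.012,"z": 0,"spin": 0,"grip": 0.022}
    - {"x": 0,"y": 0.008,"z": 0,"spin": 0,"grip": 0.022}
    - {"x": 0,"y": 0.005,"z": 0,"spin": 0,"grip": 0.022}
    - {"x": 0,"y": 0.002,"z": 0,"spin": 0,"grip": 0.022}

```text
clock: 25.05
ee_pos: [556.3, 212.9, 10.4]
tcp_rot: [2.215, 2.227, -0.0]
force: [-0.0, -1.1, 1.8]
gripper_width: 0.257
grip_force: 0.9
```

```bash
python3 -c "
from h import *
wcap()"
```

```text
wrist 6167 [528. 283.  14.]
wrist 5834 [590. 267.  14.]
wrist 5048 [555. 235.  14.]
[556. 213.  10.]
```

Request:
carry_out:
  targets:
    - {"x": 0,"y": 0.006,"z": 0,"spin": 0,"grip": 0.022}
    - {"x": 0,"y": 0.003,"z": 0,"spin": 0,"grip": 0.022}
    - {"x": 0,"y": 0,"z": 0,"spin": 0,"grip": 0.022}
    - {"x": 0,"y": -0.01,"z": 0,"spin": 0,"grip": 0.022}
    - {"x": 0,"y": -0.015,"z": 0.02,"spin": 0,"grip": 0.022}
    - {"x": 0,"y": -0.02,"z": 0.04,"spin": 0,"grip": 0.022}
    - {"x": 0,"y": -0.05,"z": 0.03,"spin": 0,"grip": 0.022}
    - {"x": 0,"y": -0.06,"z": 0.03,"spin": 0,"grip": 0.022}
    - {"x": 0,"y": -0.06,"z": 0,"spin": 0,"grip": 0.022}
    - {"x": 0,"y": -0.06,"z": 0,"spin": 0,"grip": 0.022}

```text
clock: 26.35
ee_pos: [555.9, -51.6, 128.8]
tcp_rot: [2.215, 2.226, 0.001]
force: [1.6, -0.1, -1.0]
gripper_width: 0.259
grip_force: 0.0
```

Request:
carry_out:
  targets:
    - {"x": 0,"y": -0.06,"z": 0.02,"spin": 0,"grip": 0.022}
    - {"x": 0,"y": -0.06,"z": 0.02,"spin": 0,"grip": 0.022}
    - {"x": 0,"y": -0.03,"z": 0,"spin": 0,"grip": 0.022}
    - {"x": 0,"y": 0,"z": 0,"spin": 0,"grip": 0.022}

```text
clock: 26.85
ee_pos: [555.5, -200.4, 167.8]
tcp_rot: [2.22, 2.222, -0.0]
force: [-0.2, -0.2, 0.0]
gripper_width: 0.26
grip_force: 0.0
```

```bash
python3 -c "
from h import *
caps()
for n in ['top','scene']:
    c=read_camera(n);find(n,c,['jar','rack']);cv2.imwrite(f'pics/{n}9.png',c['img'])"
```

```text
top red 405 [574. 256.  12.]
top red 208 [530. 283.  12.]
top blue 181 [ 479. -110.   12.]
scene red 498 [555. 269.  12.]
scene blue 188 [ 475. -108.   12.]
top jar 0.84 [470.  -7.  39.] [322. 274.]
top rack 0.73 [776.  12.  45.] [315. 126.]
top rack 0.44 [529. 276.  22.] [189. 244.]
scene jar 0.76 [466. -10.  28.] [242. 181.]
scene rack 0.86 [791. -12.  42.] [392. 245.]
```

View pics/scene9.png

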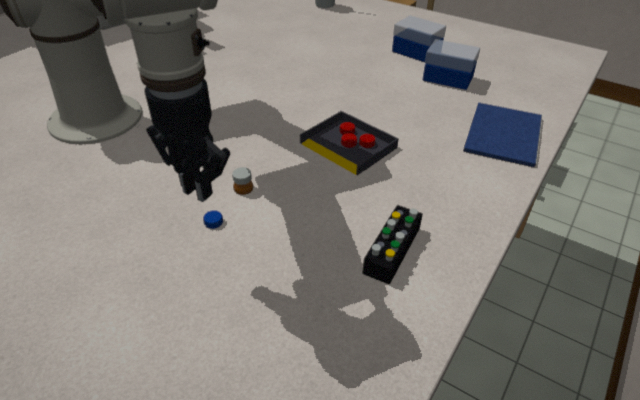

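View pics/top9.png

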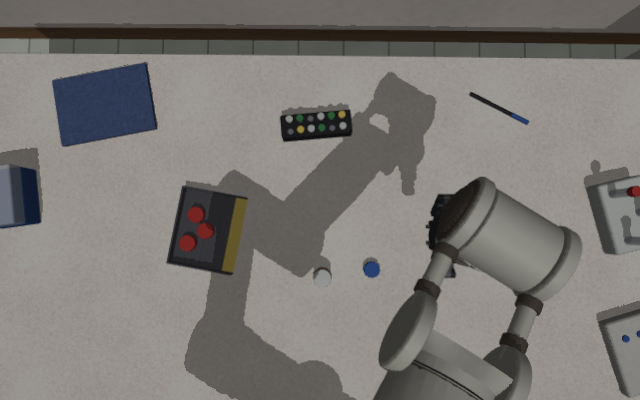

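The final pictures show all three caps flat in the tray at top px (196,214), (205,230) and (188,243), clear of the lip. The blue cap, jar and rack haven't moved, so I'm handing in.

```bash
python3 -c "
from bench import *
print(finish_job())"
```

```text
the job is handed in; nothing more can be done
None
```

I swept all three red caps over the lip into the tray, where they lie flat, left the blue cap, jar and rack in place, and handed the job in at about 27 s of the 72 s allowed; no verdict came back.

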